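# Lever open the heavy lid of the sample chamber

### The arm

A 6-joint arm with a two-finger parallel gripper is mounted at the origin on the work surface. World frame = base frame: x ahead of the robot, y to its left, z up, the work surface at z = 0. Lengths are in mm, angles in rad, forces in N, time in s.
With the tool pointing down it reaches from about 350 to 775 mm from the base axis. Payload 7.3 kg.
Tool frame: the origin (TCP) lies at the very end of the fingers, on their centre line; the grasp point (between the pads) lies 19 mm behind it; z points along the fingers, y is the line along which they close (so a half turn about z gives the same grasp; the last joint's range is limited). The gripper opens to 92 mm and grips with 3 to 60 N. Pads are 19 mm wide; open, the fingers measure 130 mm over their backs; the gripper's body (75 mm by 190 mm) begins 47 mm behind the grasp point.
Start: joints at [-1.327, 0.342, 1.524, -0, 1.275, -0.146], TCP at [199.526, -485.63, 203.841] pointing down, gripper open.
Joint ranges: [-2.53, 2.53], [-0.77, 2.02], [0.04, 2.7], [-1, 4.14], [0.28, 2.66], [-3.11, 3.11]. Speed limits (rad/s): [2.57, 2.57, 3.14, 3.14, 3.14, 3.14].

### API

Orientations are given as [roll, pitch, yaw] about the fixed x, y, z axes, in that order (R = Rz(yaw) Ry(pitch) Rx(roll)).
In Python, from plant import get_obs, vision, workorder gives the robot as it stands.
- The arm moves only by the shell command python3 -m pendant 'ROWS' [OPENING]. ROWS is a JSON object of lists of equal length, an entry for each row: "dp": the shift along the tool's x, y, z in m, a list of three; "rotation": the turn, a rotation vector about the tool's x, y, z in rad, a list of three. A call has 1 to 8 rows; each row is the pose to reach, as a shift and turn from the pose commanded when the call began, along the tool's axes at that moment; what a row does not reach only later rows make up. A row lasts 1/8 s, in which the tool goes at most 62.5 mm and 10.7 degrees, less where a joint would pass 70% of its speed; a pose out of reach is approached as far as the arm can. A call with a gripper value outside its range is refused whole. OPENING is the finger opening in m, from 0 to 0.0918, set as the call begins (- or left out, the last holds). The fingers move at their own pace and stop on an object; the grip force is fixed at half the most. Time passes only in rows, so rows that repeat a pose let the fingers close. It gives the time, the measured TCP pose, the force, the opening and the grip force at its end, in the units of the state.
- get_obs(): the state, without advancing time (a new reading comes with each control period).
- vision.capture(name): name is "side" or "top"; returns a dict with "pixels" (480x640x3 uint8, red, green, blue), "vfov" (degrees; the focal length in pixels is half the picture's height over the tangent of half this angle, whatever the lens; pixels are square), "cx", "cy" (the principal point, pixels), "pose" (4x4, takes a point from camera to world coordinates). Camera axes: x right, y up, looking along -z (the intrinsics and any distortion apply to the point x, -y, -z); pixel columns grow to the right and rows downward; lengths in mm; the calibration is good to about 2 mm. A picture is of the moment at which its call begins. There is no depth.
- workorder.close_job(): hands the job in; it is judged then, once.
The state is a dict: "time": time; "joint_positions": joint angles; "dq": joint speeds; "tau": joint torques, N m; "tool_pos": TCP position; "tcp_rot": TCP orientation; "contact_force": force on the tool from outside, world axes, zero at the start; "moment": the same for the moment, N m; "grip_width": finger opening in mm; "finger_force": force on a finger pad.
Only numpy, scipy, OpenCV 4.12 (cv2) and the standard library are available. Lean on these libraries where they do the work, as an engineer would, in place of code of your own. Each camera call takes 0.05 s, during which the arm holds its last target. There are 200 camera calls.

### The job

Open the steel-lidded sample chamber and hold it open for the inspection: first push the upright tab of the safety slide fully home toward the lever, so that its stop post comes out from under the lever, then press the long end of the lever all the way down so that the short end raises the heavy lid. The program finishes while still holding the lever down with the fingers and the lid up. Nothing needs grasping; do not touch the lid with the robot, and leave the bowl, the jar and the spoon where they are.

Things in the scene. Friction and masses are not known exactly. Their poses are not given: they have to be found in the camera images.
- chamber: Fixed apparatus on a dark base plate 440 x 200 x 12 mm (its x -235 to 205 mm). Origin on the table straight under the lever's axle (118 mm up, along y). x points from axle to the white chamber (walls x 95 to 195, y +-90, top 100 mm high); the lever's long end points to -x; y is horizontal. Axle fork: x, y within 30 mm, 140 mm high. Two rails 28 mm high cross the base plate at x -117 to -63.
- press_plate (a point): Centre of the top face of the flat press plate (50 mm along the lever, 56 mm wide) at the end of the lever's long arm, 195 mm from the axle, straight above the chamber's x axis. At rest 200 mm above the table, sloping 0.35 rad down toward the axle; fully down 75 mm above the table, sloping 0.3 rad the other way, within 20 mm of the same x, y. z axis out of the plate.
- lever (a joint): Lever angle, rad: 0 at rest (long end up), grows as the long end goes down, 0.65 at its end stop. The lid's weight brings it back when released. Pressing takes about 3 to 8 N at the plate. While the stop post is beneath it, it moves less than 0.05.
- slide (a joint): Travel of the safety slide, m: starts at 0 to 0.012, fully home at 0.05. It moves along the chamber's -y, stays where it is left, takes about 3 N. Its stop post (20 x 24 mm, 136 mm high) stands under the lever at the start and is clear of it beyond 0.03.
- push_tab (a point): Point on the outer (+y) face of the slide's upright tab, 20 mm below its top. The tab is a plate 60 mm wide (along the chamber's x), 8 mm thick, top 84 mm above the table, at x -90 and, at slide 0, y 162 mm of the chamber. Push this face along the chamber's -y; outside it is free. A flat bar (top 26 mm up) ties it to the stop post.
- bowl: Bystander: empty steel bowl, 110 mm across, 45 mm high; origin under its centre.
- jar: Bystander: closed glass jar, 56 mm across, 85 mm high; origin under its centre.
- spoon: Bystander: metal spoon about 160 mm long lying flat; origin under its middle.
- lid: The heavy steel lid (145 x 180 x 16 mm, about 3 kg), hinged at its far edge (x 195, z 100 mm of the chamber). Origin: middle of the underside of its lever-side edge, which overhangs toward the lever: 100 mm above the table when closed (x 50 mm of the chamber), about 156 mm with the lever fully down. The lever's short end (roller 80 mm from the axle) lifts it from below.

How it is judged:
By the outcome, as a careful person would: the job done as asked, in the order asked, and still so for the second after the job is handed in, while the arm keeps its last pose, push and grip.
It also fails if it takes over 45 s, if anything falls off the work surface, if the arm or the gripper's body presses on something with over 40 N, if the wrist force passes 120 N, or if a joint passes its speed limit or range.

## Working session

There is one attempt and no reset: what is moved stays moved. The work goes in short steps, Python scripts to look and compute and a shell command to move; the robot and the scene stay as the last step left them, time stands still between calls to the robot, and variables do not carry over. Pictures are saved under pics/ and viewed, at most 10 in all, crops included, and the job is handed in when it is done.

```bash
mkdir -p pics; ls; python3 - <<'E'
from plant import get_obs, vision
import cv2
for n in("side","top"):
    c=vision.capture(n); cv2.imwrite(f"pics/{n}0.png",c["pixels"][:,:,::-1])
    print(n,{k:v for k,v in c.items() if k!="pixels"})
print(get_obs())
E
```

```text
pics
side {'vfov': 48.72265879350259, 'cx': 321.228090147295, 'cy': 240.50824777175117, 'pose': array([[ 9.96777828e-01,  6.71285117e-02, -4.39058555e-02,
         5.46894085e+02],
       [-7.97016299e-02,  7.67236683e-01, -6.36392586e-01,
        -5.71078726e+02],
       [-9.03390416e-03,  6.37841388e-01,  7.70114766e-01,
         8.89357209e+02],
       [ 0.00000000e+00,  0.00000000e+00,  0.00000000e+00,
         1.00000000e+00]])}
top {'vfov': 46.34240382721506, 'cx': 315.4869546954588, 'cy': 243.8130791208015, 'pose': array([[ 1.63097389e-02,  9.94801198e-01, -1.00521489e-01,
         5.15579443e+02],
       [-9.99866640e-01,  1.61433190e-02, -2.46883304e-03,
         3.98907995e+01],
       [-8.33247612e-04,  1.00548349e-01,  9.94931824e-01,
         1.07071038e+03],
       [ 0.00000000e+00,  0.00000000e+00,  0.00000000e+00,
         1.00000000e+00]])}
{'time': 0.1, 'joint_positions': array([-1.32698751e+00,  3.42616989e-01,  1.52490527e+00, -1.06697605e-05,
        1.27539725e+00, -1.46002669e-01]), 'dq': array([ 0.00144181,  0.00068591, -0.00429805, -0.00025306, -0.00143314,
        0.00184686]), 'tau': array([ 2.40356443e-03, -4.32001519e+01, -2.44694656e+01,  7.19560822e-02,
        5.26343076e-02, -3.96990549e-05]), 'tool_pos': array([ 199.42931298, -485.22999422,  203.23885515]), 'tcp_rot': array([-3.14027843e+00, -1.82942600e-04,  3.89814481e-01]), 'contact_force': array([ 0.59044983,  0.24326244, -0.28195196]), 'moment': array([ 0.06207866, -0.00770974, -0.0099916 ]), 'finger_force': 0.0, 'grip_width': 91.45559587795098}
```

View pics/side0.png

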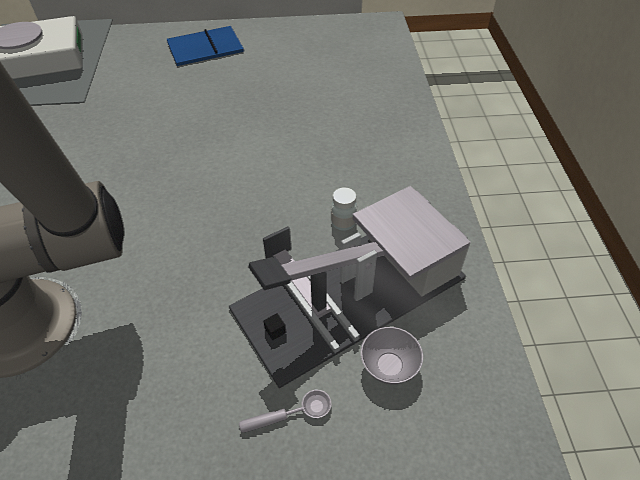

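View pics/top0.png

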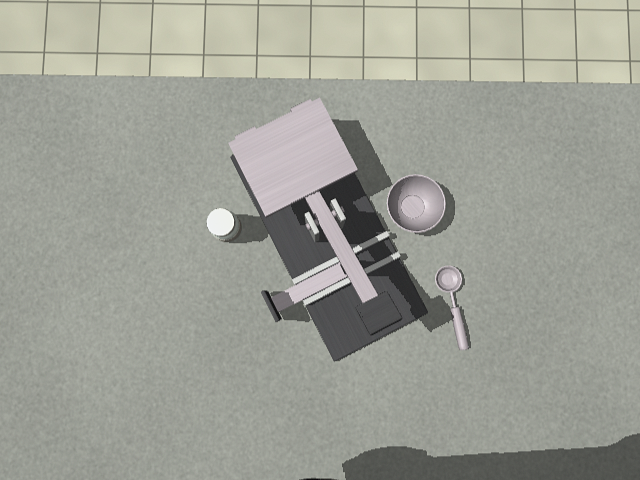

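The side view shows the press plate at about (268,272), the tab at (277,241), the bowl at (392,355) and the jar at (344,200). In the top view the plate is at about (380,313), the tab at (272,306) and the base's near corners at (334,360) and (427,315). Next I fit the chamber pose to both views.

```bash
cat > h.py <<'E'
import numpy as np
from scipy.optimize import least_squares
from scipy.spatial.transform import Rotation as R
from plant import get_obs, vision
def project(c,P):
    T=np.linalg.inv(c["pose"]); p=np.atleast_2d(P)@T[:3,:3].T+T[:3,3]
    f=240/np.tan(np.radians(c["vfov"]/2))
    return np.c_[c["cx"]+f*p[:,0]/-p[:,2], c["cy"]-f*p[:,1]/-p[:,2]]
def world(v,P):  # v=x,y,yaw
    return np.atleast_2d(P)@R.from_euler('z',v[2]).as_matrix().T+[v[0],v[1],0]
def tool(P):     # world point -> shift in current tool axes, m
    o=get_obs(); return R.from_euler('xyz',o["tcp_rot"]).inv().apply(np.array(P)-o["tool_pos"])/1000
E
python3 - <<'E'
from h import *
cs,ct=vision.capture("side"),vision.capture("top")
S={(-235,-100,12):(277,386),(-235,100,12):(230,309),(50,90,116):(354,217),(50,-90,116):(411,275),(195,-90,116):(469,241),(195,90,116):(411,187)}
T={(-235,100,12):(334,360),(-235,-100,12):(427,315),(50,90,116):(267,214),(50,-90,116):(357,170),(195,90,116):(231,145)}
def res(v):
    return np.r_[(project(cs,world(v,list(S)))-list(S.values())).ravel(),(project(ct,world(v,list(T)))-list(T.values())).ravel()]
r=least_squares(res,[600,0,.45],x_scale=[100,100,.1],loss='soft_l1'); v=r.x
print(v, np.round(res(v),1))
def tri(a,b):
    return least_squares(lambda P:np.r_[project(cs,P)[0]-a,project(ct,P)[0]-b],[500,0,100]).x
def loc(P): return R.from_euler('z',-v[2]).apply(np.array(P)-[v[0],v[1],0])
p=tri((268,272),(380,313)); print("plate",p,loc(p), "model",world(v,[-195,0,200]))
print("jar",loc(tri((344,195),(221,222))),"bowl",loc(tri((391,355),(416,204))))
p=tri((277,234),(270,306)); print("tab top",p,loc(p))
for s in(0,.012*1000):
    print(s,project(ct,world(v,[[-120,162-s,84],[-60,162-s,84]])),project(cs,world(v,[[-120,154-s,84],[-60,154-s,84]])))
t=world(v,[-90,162,64])[0]; print("tab",t)
q=project(cs,world(v,[[-195,0,200]])),project(ct,world(v,[[-195,0,200]]));print(q)
E
```

```text
[6.56661931e+02 2.60684796e+01 4.82921338e-01] [ 1.   1.1 -2.  -3.6 -0.8 -2.5 -0.8  2.   2.1  2.2  0.2 -0.6 -0.5  2.2
  1.6 -1.6 -1.5  1.8  1.6 -0.5 -2.2 -2.8]
plate [496.78100309 -59.23230852 199.52452733] [-181.20827677   -1.30231856  199.52452733] model [[483.9617164  -64.48336097 200.        ]]
jar [ 79.84685353 165.54244771  89.68152304] bowl [ -43.10814824 -168.01613109   43.20204607]
tab top [505.30052681 120.28026792  82.38214451] [-90.30305739 153.72538372  82.38214451]
0 [[273.191979   323.08211423]
 [258.03136657 292.2421236 ]] [[263.32660891 239.60559644]
 [289.58299865 227.25087761]]
12.0 [[279.35751571 319.96000619]
 [264.17122326 289.15392327]] [[266.22041018 243.55704868]
 [292.58328034 231.05185846]]
tab [501.72645676 127.74934696  64.        ]
(array([[260.85490729, 274.93706204]]), array([[383.44298581, 322.2427318 ]]))
```

The fit agrees with the text: tab top at chamber (-90, about 154) and plate at (-181, 0, 200). I lift, close the fingers and swing toward the free side of the tab.

```bash
python3 -m pendant '{"dp":[[0,0,-0.06],[0.02,-0.02,-0.117],[0.06,-0.058,-0.117],[0.1,-0.096,-0.117],[0.14,-0.135,-0.117],[0.18,-0.173,-0.117],[0.22,-0.212,-0.117],[0.26,-0.25,-0.117]],"rotation":[[0,0,-0.1],[0,0,-0.2],[0,0,-0.3],[0,0,-0.4],[0,0,-0.5],[0,0,-0.6],[0,0,-0.7],[0,0,-0.8]]}' 0
python3 - <<'E'
from h import *
v=[656.7,26.1,.483]
print(tool(world(v,[-90,200,320])[0]), v[2]+np.pi/2-get_obs()["tcp_rot"][2], get_obs()["joint_positions"])
E
```

```text
time: 1.2
tool_pos: [345.3, -153.9, 320.9]
tcp_rot: [3.141, 0.0, 1.193]
contact_force: [0.4, -0.7, 0.9]
grip_width: 16.7
finger_force: 0.0
[0.34424665 0.01260209 0.0008348 ] 0.861129488976919 [-6.22662078e-01 -1.27162089e-02  1.63827636e+00  7.47819434e-06
  1.51550386e+00 -2.44533031e-01]
```

```bash
python3 -m pendant '{"dp":[[0.05,0.002,0],[0.1,0.004,0],[0.15,0.006,0],[0.2,0.008,0],[0.25,0.01,0],[0.3,0.012,0],[0.344,0.013,0],[0.344,0.013,0]],"rotation":[[0,0,-0.11],[0,0,-0.22],[0,0,-0.33],[0,0,-0.44],[0,0,-0.55],[0,0,-0.66],[0,0,-0.77],[0,0,-0.86]]}'
python3 - <<'E'
from h import *
v=[656.7,26.1,.483]
print(tool(world(v,[-90,200,50])[0]), v[2]+np.pi/2-get_obs()["tcp_rot"][2], get_obs()["joint_positions"])
E
```

```text
time: 2.2
tool_pos: [485.4, 161.5, 319.8]
tcp_rot: [-3.14, -0.001, 2.057]
contact_force: [-0.3, 0.3, -0.2]
grip_width: 0.2
finger_force: 0.0
[ 0.00029793 -0.00083831  0.26977058] -0.002813186692697922 [ 1.70944506e-01  2.54342607e-01  1.33112839e+00  4.78311777e-04
  1.55749746e+00 -3.14875881e-01]
```

```bash
python3 -m pendant '{"dp":[[0,0,0.06],[0,0,0.12],[0,0,0.175],[0,0,0.22],[0,0,0.25],[0,0,0.27],[0,0,0.27]],"rotation":[[0,0,0],[0,0,0],[0,0,0],[0,0,0],[0,0,0],[0,0,0],[0,0,0]]}'
python3 - <<'E'
from h import *
import cv2
a=vision.capture("side")["pixels"][120:420,150:500,::-1];b=vision.capture("top")["pixels"][80:380,170:500,::-1]
cv2.imwrite("pics/p1.png",np.hstack([a,b]))
E
```

```text
time: 3.08
tool_pos: [483.8, 158.7, 49.4]
tcp_rot: [-3.138, -0.001, 2.05]
contact_force: [-0.1, 0.8, -0.7]
grip_width: 0.5
finger_force: 0.0
```

View pics/p1.png

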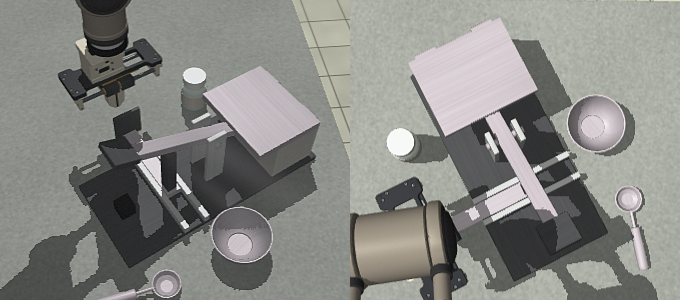

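The crop shows the closed fingers behind the tab's outer face, tip at crop pixel (114,103) and tab at (127,122), both clear of the jar. I push along tool -x.

```bash
python3 -m pendant '{"dp":[[-0.012,0,0],[-0.024,0,0],[-0.034,0,0],[-0.042,0,0],[-0.049,0,0],[-0.056,0,0],[-0.063,0,0],[-0.068,0,0]],"rotation":[[0,0,0],[0,0,0],[0,0,0],[0,0,0],[0,0,0],[0,0,0],[0,0,0],[0,0,0]]}'
python3 -m pendant '{"dp":[[-0.003,0,0],[-0.006,0,0],[-0.006,0,0]],"rotation":[[0,0,0],[0,0,0],[0,0,0]]}'
python3 -m pendant '{"dp":[[-0.003,0,0],[-0.003,0,0]],"rotation":[[0,0,0],[0,0,0]]}'
```

```text
time: 4.18
tool_pos: [516.6, 98.2, 50.8]
tcp_rot: [3.141, 0.0, 2.05]
contact_force: [-0.1, 4.1, 1.1]
grip_width: 0.3
finger_force: 1.4
time: 4.55
tool_pos: [519.1, 93.4, 50.8]
tcp_rot: [3.142, -0.0, 2.05]
contact_force: [0.4, 4.2, 1.9]
grip_width: 0.3
finger_force: 1.9
time: 4.8
tool_pos: [519.1, 93.3, 50.8]
tcp_rot: [-3.141, -0.005, 2.049]
contact_force: [-3.9, 16.9, 4.5]
grip_width: 0.6
finger_force: 7.9
```

The force rose to 17 N with no more travel, and chamber y is about 123, so the slide is home. I back off and lift, then turn for the plate.

```bash
python3 -m pendant '{"dp":[[0.03,0,0],[0.06,0,-0.02],[0.06,0,-0.08],[0.06,0,-0.14],[0.06,0,-0.19],[0.06,0,-0.23],[0.06,0,-0.23],[0.06,0,-0.23]],"rotation":[[0,0,0],[0,0,0],[0,0,0],[0,0,0],[0,0,0],[0,0,0.15],[0,0,0.3],[0,0,0.45]]}'
python3 - <<'E'
from h import *
v=[656.7,26.1,.483]
print(tool(world(v,[-186,0,280])[0]), v[2]-get_obs()["tcp_rot"][2], get_obs()["tcp_rot"])
E
```

```text
time: 5.8
tool_pos: [492.8, 143.1, 281.1]
tcp_rot: [3.141, 0.001, 1.594]
contact_force: [-0.3, -0.2, 0.7]
grip_width: 0.2
finger_force: 0.0
[-0.20326547 -0.00559714  0.00139194] -1.1114374306243429 [3.14118533e+00 1.43459153e-03 1.59443743e+00]
```

```bash
python3 -m pendant '{"dp":[[-0.03,0,0],[-0.06,-0.001,0],[-0.09,-0.002,0],[-0.12,-0.003,0],[-0.15,-0.004,0],[-0.18,-0.005,0],[-0.203,-0.006,0],[-0.203,-0.006,0]],"rotation":[[0,0,0.15],[0,0,0.3],[0,0,0.45],[0,0,0.6],[0,0,0.75],[0,0,0.9],[0,0,1.05],[0,0,1.11]]}'
python3 - <<'E'
from h import *
import cv2
v=[656.7,26.1,.483]
print(tool(world(v,[-186,0,205])[0]), get_obs()["tcp_rot"])
a=vision.capture("side")["pixels"][120:420,150:500,::-1];b=vision.capture("top")["pixels"][80:380,170:500,::-1]
cv2.imwrite("pics/p2.png",np.hstack([a,b]))
E
```

```text
time: 6.8
tool_pos: [492.1, -61.5, 280.4]
tcp_rot: [3.141, 0.002, 0.484]
contact_force: [0.9, 0.0, -0.9]
grip_width: 0.7
finger_force: 0.0
[ 0.00055981 -0.00118384  0.07540058] [3.14100300e+00 2.02674389e-03 4.84095853e-01]
```

View pics/p2.png

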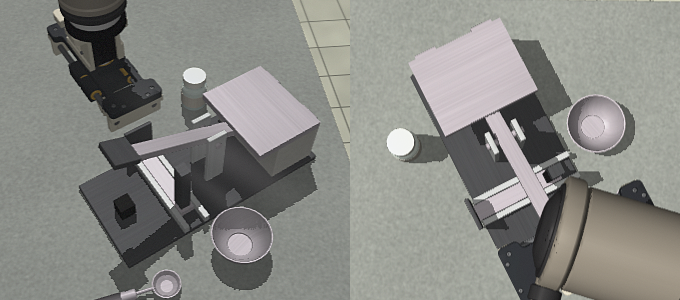

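The post at crop (182,185) is now clear of the lever, and the gripper is over the plate. I press down.

```bash
python3 -m pendant '{"dp":[[0,0,0.03],[0,0,0.06],[0,0,0.075],[0,0,0.085],[0,0,0.095],[0,0,0.105],[0,0,0.115],[0,0,0.12]],"rotation":[[0,0,0],[0,0,0],[0,0,0],[0,0,0],[0,0,0],[0,0,0],[0,0,0],[0,0,0]]}'
python3 -m pendant '{"dp":[[0,0,0.01],[0,0,0.02],[0,0,0.03],[0,0,0.04],[0,0,0.05],[0,0,0.06],[0,0,0.067],[0,0,0.07]],"rotation":[[0,0,0],[0,0,0],[0,0,0],[0,0,0],[0,0,0],[0,0,0],[0,0,0],[0,0,0]]}'
```

```text
time: 7.9
tool_pos: [492.9, -59.9, 161.5]
tcp_rot: [3.14, -0.0, 0.49]
contact_force: [-4.0, -1.4, 8.2]
grip_width: 0.4
finger_force: 3.7
time: 8.9
tool_pos: [492.1, -60.4, 91.2]
tcp_rot: [3.14, 0.002, 0.491]
contact_force: [-6.8, -5.1, 7.8]
grip_width: 0.3
finger_force: 4.7
```

```bash
python3 -m pendant '{"dp":[[0,0,0.004],[0,0,0.008],[0,0,0.01],[0,0,0.01]],"rotation":[[0,0,0],[0,0,0],[0,0,0],[0,0,0]]}'
python3 -m pendant '{"dp":[[0,0,0.003],[0,0,0.003]],"rotation":[[0,0,0],[0,0,0]]}'
```

```text
time: 9.4
tool_pos: [492.4, -60.1, 81.4]
tcp_rot: [3.14, 0.001, 0.49]
contact_force: [-3.7, -3.0, 6.2]
grip_width: 0.6
finger_force: 3.7
time: 9.65
tool_pos: [492.7, -60.1, 78.4]
tcp_rot: [3.14, 0.0, 0.49]
contact_force: [-3.3, -3.1, 6.0]
grip_width: 0.6
finger_force: 3.5
```

```bash
python3 -m pendant '{"dp":[[0,0,0.002],[0,0,0.002]],"rotation":[[0,0,0],[0,0,0]]}'
python3 -m pendant '{"dp":[[0,0,0.002],[0,0,0.002]],"rotation":[[0,0,0],[0,0,0]]}'
```

```text
time: 9.9
tool_pos: [492.8, -60.0, 76.5]
tcp_rot: [3.14, 0.0, 0.49]
contact_force: [-3.2, -2.7, 6.2]
grip_width: 0.3
finger_force: 3.7
time: 10.15
tool_pos: [493.0, -59.9, 74.6]
tcp_rot: [3.14, -0.0, 0.49]
contact_force: [-2.9, -2.6, 7.2]
grip_width: 0.4
finger_force: 3.6
```

```bash
python3 -m pendant '{"dp":[[0,0,0.002],[0,0,0.002]],"rotation":[[0,0,0],[0,0,0]]}'
python3 -m pendant '{"dp":[[0,0,0.002],[0,0,0.002]],"rotation":[[0,0,0],[0,0,0]]}'
python3 - <<'E'
from h import *
import cv2
print(get_obs()["contact_force"])
a=vision.capture("side")["pixels"][120:420,150:500,::-1];b=vision.capture("top")["pixels"][80:380,170:500,::-1]
cv2.imwrite("pics/p3.png",np.hstack([a,b]))
E
```

```text
time: 10.4
tool_pos: [493.2, -59.8, 72.6]
tcp_rot: [3.14, -0.001, 0.49]
contact_force: [-2.5, -1.1, 7.0]
grip_width: 0.3
finger_force: 3.6
time: 10.65
tool_pos: [493.4, -59.8, 70.7]
tcp_rot: [3.14, -0.001, 0.49]
contact_force: [-1.7, -1.9, 6.8]
grip_width: 0.3
finger_force: 3.5
[-1.70873724 -1.94805644  6.76324268]
```

View pics/p3.png

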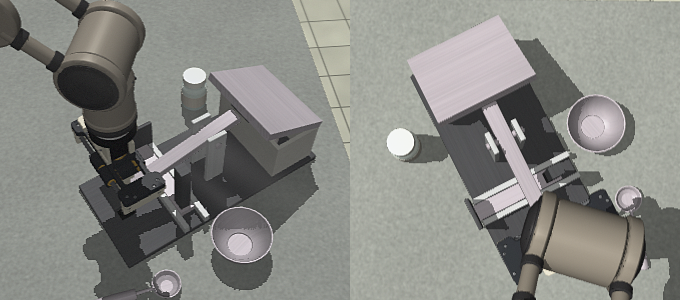

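The lid is clearly raised (its lever-side edge is lifted at crop (220,75)-(275,135)), and the bystanders are untouched. I keep pressing to the end stop.

```bash
python3 -m pendant '{"dp":[[0,0,0.002],[0,0,0.002]],"rotation":[[0,0,0],[0,0,0]]}'
python3 -m pendant '{"dp":[[0,0,0.002],[0,0,0.002]],"rotation":[[0,0,0],[0,0,0]]}'
python3 -m pendant '{"dp":[[0,0,0.001],[0,0,0.001]],"rotation":[[0,0,0],[0,0,0]]}'
```

```text
time: 11.0
tool_pos: [493.6, -59.7, 68.8]
tcp_rot: [3.14, -0.002, 0.49]
contact_force: [-1.3, 0.0, 6.1]
grip_width: 0.7
finger_force: 3.4
time: 11.25
tool_pos: [493.8, -59.5, 66.8]
tcp_rot: [3.139, -0.002, 0.49]
contact_force: [-1.2, 0.5, 6.8]
grip_width: 0.9
finger_force: 3.3
time: 11.5
tool_pos: [493.9, -59.5, 65.9]
tcp_rot: [3.139, -0.002, 0.49]
contact_force: [-0.7, 0.3, 6.7]
grip_width: 0.7
finger_force: 3.5
```

```bash
python3 - <<'E'
from h import *
import cv2
a=vision.capture("side")["pixels"][160:360,220:480,::-1];
cv2.imwrite("pics/p4.png",cv2.resize(a,None,fx=3,fy=3,interpolation=cv2.INTER_CUBIC)[:600,:780])
c=vision.capture("side");v=[656.7,26.1,.483]
# predicted lid top/bottom near-edge corners & plate centre for several lever angles
for e in (100,130,145,156):
    al=np.arcsin((e-100)/145); f=lambda d,h,y:[195-d*np.cos(al)+h*np.sin(al),y,100+d*np.sin(al)+h*np.cos(al)]
    print(e,((project(c,world(v,[f(145,16,90),f(145,16,-90),f(145,0,-90)]))-[220,160])*3).round())
for q in (.5,.6,.65):
    b=q-.35; g=lambda d,h,y:[-d*np.cos(b)-h*np.sin(b),y,118-d*np.sin(b)+h*np.cos(b)]
    print(q,[np.round(g(d,16,0)) for d in (170,195,220)],((project(c,world(v,[g(220,16,28),g(220,16,-28),g(170,16,28),g(170,16,-28)]))-[220,160])*3).round().tolist())
E
```

```text
100 [[400. 163.]
 [571. 351.]
 [567. 366.]]
130 [[410. 128.]
 [585. 316.]
 [578. 335.]]
145 [[418. 109.]
 [596. 297.]
 [586. 317.]]
156 [[426.  94.]
 [606. 282.]
 [594. 302.]]
0.5 [array([-170.,    0.,  108.]), array([-195.,    0.,  105.]), array([-220.,    0.,  101.])] [[79.0, 430.0], [124.0, 500.0], [152.0, 385.0], [199.0, 453.0]]
0.6 [array([-169.,    0.,   91.]), array([-193.,    0.,   85.]), array([-217.,    0.,   79.])] [[87.0, 448.0], [132.0, 517.0], [157.0, 400.0], [203.0, 467.0]]
0.65 [array([-167.,    0.,   83.]), array([-191.,    0.,   76.]), array([-215.,    0.,   68.])] [[93.0, 456.0], [137.0, 525.0], [160.0, 406.0], [206.0, 474.0]]
```

View pics/p4.png

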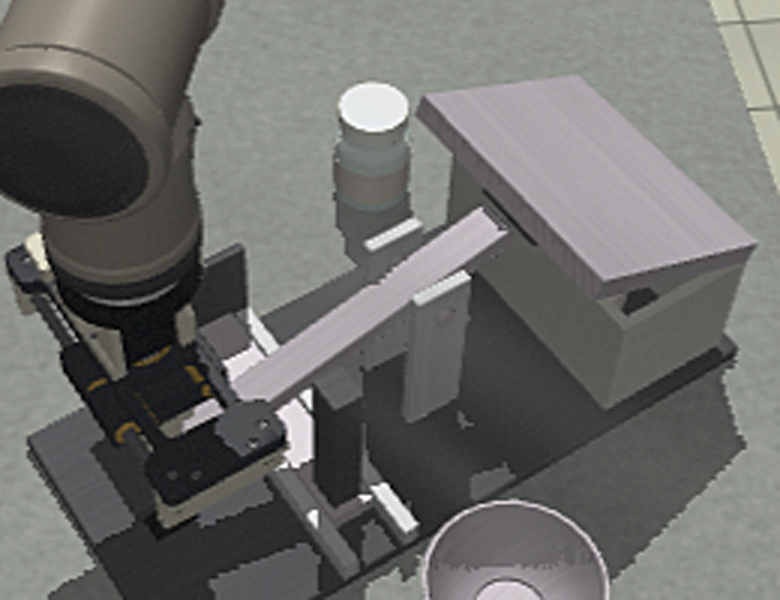

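The lid corners are at crop (425,95) and (603,282), matching the prediction for 156 mm, so the lever is at or very near its stop. I press in small steps until the force rises.

```bash
for i in 1; do python3 -m pendant '{"dp":[[0,0,0.002],[0,0,0.002]],"rotation":[[0,0,0],[0,0,0]]}'; done
python3 -m pendant '{"dp":[[0,0,0.002],[0,0,0.002]],"rotation":[[0,0,0],[0,0,0]]}'
```

```text
time: 11.85
tool_pos: [494.2, -59.4, 63.9]
tcp_rot: [3.139, -0.003, 0.49]
contact_force: [-0.5, 1.3, 6.8]
grip_width: 0.2
finger_force: 3.3
time: 12.1
tool_pos: [494.4, -59.3, 62.0]
tcp_rot: [3.139, -0.003, 0.49]
contact_force: [1.1, 2.4, 6.7]
grip_width: 0.6
finger_force: 3.1
```

```bash
python3 - <<'E'
from h import *
import cv2
a=vision.capture("side")["pixels"][160:360,220:480,::-1];
b=cv2.resize(a,None,fx=3,fy=3,interpolation=cv2.INTER_CUBIC)[:600,:780]
old=cv2.imread("pics/p4.png")
cv2.imwrite("pics/p5.png",b)
for (x,y) in ((425,95),(603,285),(490,220)):
    p=old[y-20:y+20,x-20:x+20]; w=b[y-50:y+50,x-50:x+50]
    m=cv2.minMaxLoc(cv2.matchTemplate(w,p,cv2.TM_CCOEFF_NORMED)); print(m[1],m[3][0]-30,m[3][1]-30)
E
```

```text
0.9670705199241638 0 -3
0.9887388944625854 1 -2
0.9733319282531738 0 -2
```

View pics/p5.png

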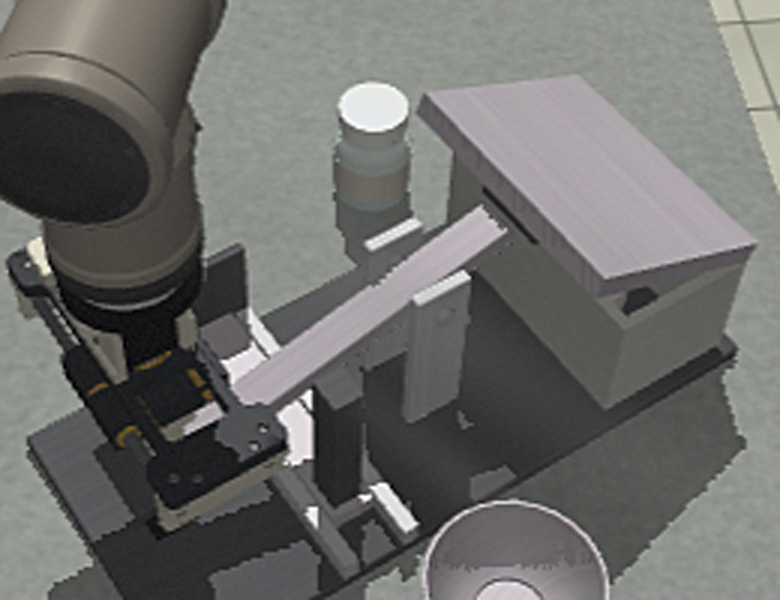

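The lid edge rose another 2–3 zoomed pixels, so the lever is still moving before its stop. I continue.

```bash
python3 -m pendant '{"dp":[[0,0,0.002],[0,0,0.002]],"rotation":[[0,0,0],[0,0,0]]}'
python3 -m pendant '{"dp":[[0,0,0.002],[0,0,0.002]],"rotation":[[0,0,0],[0,0,0]]}'
python3 -m pendant '{"dp":[[0,0,0.002],[0,0,0.002]],"rotation":[[0,0,0],[0,0,0]]}'
```

```text
time: 12.4
tool_pos: [494.7, -59.2, 60.1]
tcp_rot: [3.139, -0.004, 0.49]
contact_force: [1.1, 2.7, 7.1]
grip_width: 0.6
finger_force: 3.1
time: 12.65
tool_pos: [494.8, -59.3, 58.1]
tcp_rot: [3.139, -0.004, 0.49]
contact_force: [1.6, 2.2, 7.5]
grip_width: 0.5
finger_force: 3.0
time: 12.9
tool_pos: [495.1, -59.2, 57.0]
tcp_rot: [3.138, -0.005, 0.49]
contact_force: [0.6, 3.4, 14.0]
grip_width: 0.7
finger_force: 6.7
```

The force rose to 14 N, shared evenly by the fingers, with travel stalling. I press slightly more and check whether the lid still moves.

```bash
cat > m.py <<'E'
from h import *
import cv2,sys
a=vision.capture("side")["pixels"][160:360,220:480,::-1]
b=cv2.resize(a,None,fx=3,fy=3,interpolation=cv2.INTER_CUBIC)[:600,:780]
old=cv2.imread("pics/p5.png")
for (x,y) in ((425,95),(603,285),(490,220)):
    p=old[y-20:y+20,x-20:x+20]; w=b[y-50:y+50,x-50:x+50]
    m=cv2.minMaxLoc(cv2.matchTemplate(w,p,cv2.TM_CCOEFF_NORMED)); print(round(m[1],3),m[3][0]-30,m[3][1]-30)
cv2.imwrite(sys.argv[1],b)
E
python3 m.py pics/p6.png
python3 -m pendant '{"dp":[[0,0,0.002],[0,0,0.002],[0,0,0.002]],"rotation":[[0,0,0],[0,0,0],[0,0,0]]}'
python3 m.py pics/p7.png
```

```text
0.965 1 -2
0.979 2 -3
0.965 1 -2
time: 13.32
tool_pos: [495.3, -59.2, 56.4]
tcp_rot: [3.137, -0.006, 0.49]
contact_force: [-4.4, 4.7, 28.1]
grip_width: 0.2
finger_force: 13.7
0.966 1 -2
0.979 2 -3
0.965 1 -2
```

View pics/p7.png

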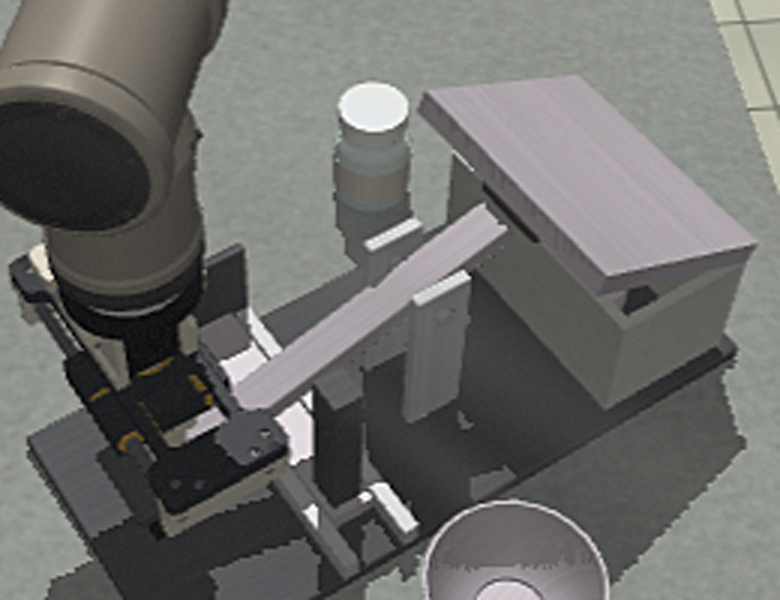

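```bash
python3 - <<'E'
from h import *
import cv2
c=vision.capture("side"); now=cv2.cvtColor(c["pixels"],cv2.COLOR_RGB2GRAY); old=cv2.imread("pics/side0.png",0)
def sub(g,p): return cv2.cornerSubPix(g,np.float32(p).reshape(-1,1,2),(5,5),(-1,-1),(3,50,.01)).reshape(-1,2)
o=sub(old,[(354,217),(411,275),(469,241),(411,187)]); n=sub(now,[(361.5,191),(421,253.5),(472,241),(412,186)])
print(o,n)
def lid(e,h=16):
    al=np.arcsin((e-100)/145); return [[195-d*np.cos(al)+h*np.sin(al),y,100+d*np.sin(al)+h*np.cos(al)] for d,y in((145,90),(145,-90),(0,-90),(0,90))]
# fit camera-local chamber pose on the closed lid, then lid height now (drop far corners now if poor)
v=least_squares(lambda v:(project(c,world(v,lid(100)))-o).ravel(),[656,26,.483],x_scale=[100,100,.1]).x
print(v,(project(c,world(v,lid(100)))-o).round(1).tolist())
r=least_squares(lambda e:(project(c,world(v,lid(e[0])))-n)[:2].ravel(),[150])
print("lid edge",r.x,r.fun.round(1))
# where is the tool tip in this chamber frame; lever plate check
P=get_obs()["tool_pos"];print(R.from_euler('z',-v[2]).apply(P-[v[0],v[1],0]))
E
```

```text
[[352.40024 213.52025]
 [409.6226  275.77805]
 [469.6669  241.64508]
 [409.70685 185.18036]] [[361.5     191.     ]
 [422.48013 251.85387]
 [472.08417 240.49818]
 [411.50647 184.03749]]
[6.55669913e+02 2.85654305e+01 4.90193069e-01] [[-0.2, 0.1], [-0.1, -0.1], [0.3, -0.1], [0.1, 0.2]]
lid edge [157.10634088] [-0.5 -1.  -0.9  0.1]
[-182.77437645   -1.97046487   56.43074191]
```

The closed-lid fit is good to 0.3 px and puts the lid edge now at 157 mm, against about 156 mm expected. With the hard stop also felt, the lever is fully down, so I hand in.

```bash
python3 -c "
from plant import workorder,get_obs
o=get_obs();print(o['time'],o['contact_force']);print(workorder.close_job())"
```

```text
13.425 [-5.07924396  5.191989   27.80287841]
the job is handed in; nothing more can be done
None
```

The job is handed in at 13.4 s: I pushed the safety slide home first (it stopped dead at 17 N), then pressed the lever to its end stop; the fingers are holding it down at about 28 N, the lid edge measures about 157 mm, the lid was not touched, and the bystanders looked undisturbed in the views taken, though the tip reads 57 mm where the plate should be 75 mm, which I could not explain.

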